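Read the gas pressure of a specimen canister with a stick gauge

TASK

Take the stick pressure gauge from its holder and press its bell mouth straight down over the filling valve of the bone canister, firmly but gently, with about 15 N (never over 25 N), keeping up the push for a second so that the gas drives the measuring rod out of the gauge. Then stand the gauge back upright in its holder, fully home, with the rod left standing out so that the reading can be taken, and leave the other things on the table where they are.

Things in the scene. Friction and masses are not known exactly. Their poses are not given: they have to be found in the camera images.
- gauge_center (a point): The stick gauge: an upright aluminium barrel 18 mm in diameter (a 21 mm rim on its top 6 mm), 110 mm tall in all, 0.12 kg, loose, standing mouth down in the holder; its lowest 22 mm are a steel chuck 25 mm across that flares to a 29 mm bell at the mouth. This point is on its axis, 55 mm above the mouth; z up along the barrel. Grip the barrel 25 to 35 mm below its top.
- gauge_mouth (a point): Centre of the gauge's open mouth, its lower end (55 mm below gauge_center along the barrel); z up the barrel. Inside, a funnel 23 mm wide at the mouth narrows within 6 mm to a bore 15 mm wide, which ends in a flat seat 14 mm above the mouth.
- gauge: The gauge itself, same frame as gauge_mouth (origin at the centre of its mouth, z up the barrel). A white rod 6 mm thick stands 3 mm out of its top at the start and comes out by up to 15 mm more: leave 25 mm free above the top.
- rod (a joint): How far the gauge's white measuring rod has been driven out, in m: 0 at the start (3 mm showing), grows outward. Light friction (about 0.3 N) holds it where it was pushed to. Pressed fully, it ends between about 8 and 15 mm according to the hidden pressure.
- holder_floor (a point): Centre of the floor of the gauge's holder: a fixed grey block 80 x 80 x 30 mm with one round hole 34 mm wide and 24 mm deep. This point is the centre of the hole's floor, 6 mm above the table; z up. The gauge stands in it with its mouth on this floor.
- canister: The bone canister, fixed: a steel drum 154 mm across the lid, lid top 85 mm above the table. Origin at the centre of its underside on the table, z up. A brass boss 26 mm wide and 10 mm tall stands on the lid 35 mm from the centre along the canister's x axis; the brass valve stem, 12 mm in diameter, stands upright out of the boss.
- stem_axis (a point): On the valve stem's axis, in the boss's top face, 95 mm above the table; z up. The stem's tip stands 22 to 40 mm above this point: how far it is screwed out differs each time and is not measured, so feel for it. It yields 3 mm between about 4 and 10 N, which lets the gas drive the rod out, then sinks on a rubber mount at 7 N per mm.
- longbone_mid (a point): Bystander, to be left alone: a dark tan limb bone 130 mm long lying on the table. The point is about in its middle.
- vertebra_mid (a point): Bystander, to be left alone: a tan vertebra, 22 mm tall, about 75 mm over its spine. The point is about in its middle.
- brush_grip (a point): Bystander, to be left alone: a wooden-handled brush 170 mm long lying on the table. The point is about in its middle.
- jar_mid (a point): Bystander, to be left alone: a closed sample jar, 56 mm across, 75 mm tall. The point is about in its middle.
- bowl_in (a point): Bystander, to be left alone: a white bowl 110 mm across, 45 mm tall. The point is about in its middle.
- calliper_mid (a point): Bystander, to be left alone: a steel calliper 200 mm long lying flat. The point is about in its middle.

How it is judged (in metres and radians):
On the way, in this order (a step that is already met when the one before it is completed fails the run):
1. the gauge is lifted out of its holder, its rod still in (z of gauge_mouth in the frame of holder_floor above 0.03 m and value of joint rod below 0.003 m), for 0.1 s.
2. the gauge is pressed squarely over the valve stem with 10 to 25 N for at least half a second, and the rod is driven out by more than 6 mm (contact force between gauge and canister above 10 N and horizontal distance between gauge_mouth and stem_axis below 0.006 m and angle between gauge_mouth's own z axis and vertical below 0.17 rad and value of joint rod above 0.006 m), for 0.5 s.
At the end, for the whole second after the job is handed in: The gauge stands released and at rest in its holder, upright (within 0.12 rad), its mouth within 6 mm of the middle and 4 mm of the floor of the hole, and its rod still stands out by more than 6 mm from where it began (horizontal distance between gauge_mouth and holder_floor below 0.006 m and z of gauge_mouth in the frame of holder_floor below 0.004 m and angle between gauge_mouth's own z axis and vertical below 0.12 rad and value of joint rod above 0.006 m and linear speed of gauge below 0.02 m/s); the robot touches nothing.
It fails at once if the gauge is pressed on the canister or its valve with more than 25 N (contact force between gauge and canister above 25 N).
It fails at once if the robot bumps the canister with the arm or fingers (over 25 N) (contact force between any of the fingers, the arm and canister above 25 N).
It fails at once if a bystander is moved by more than 30 mm (distance of any of longbone_mid, vertebra_mid, brush_grip, jar_mid, bowl_in, calliper_mid from where it was at the start of the episode above 0.03 m).
It also fails if it takes over 64 s, if anything falls off the work surface, if the arm or the gripper's body presses on something with over 40 N, if the wrist force passes 120 N, or if a joint passes its speed limit or range.

ROBOT

A 7-joint arm with a two-finger parallel gripper is mounted at the origin on the work surface. World frame = base frame: x ahead of the robot, y to its left, z up, the work surface at z = 0. Lengths are in m, angles in degrees, forces in N, time in s.
With the tool pointing down it reaches from about 0.425 to 0.8 m from the base axis. Payload 8.3 kg.
Tool frame: the origin (TCP) lies midway between the tips of the shut fingers; the grasp point (between the pads) lies 19 mm behind it; z points along the fingers, y is the direction in which the jaws open and shut (so a half turn about z gives the same grasp; the last joint's range is limited). The gripper opens to 85 mm and grips with 20 to 120 N. Pads are 22 mm wide; open, the fingers measure 114 mm over their backs; the gripper's body (76 mm by 85 mm) begins 54 mm behind the grasp point. The pads swing forward as they close: fully open they stand 13 mm farther back than shut.
Start: joints at [-69.551, 21.967, 0.94, 78.501, -0.361, 79.538, -2.664], TCP at [0.255, 0.571, 0.194] pointing down, gripper open.
Joint ranges: [-169.22, 169.22], [-14.56, 117.87], [-87.37, 89.26], [10.42, 133.3], [-82.24, 262.24], [0.94, 117.77], [-172.7, 172.7]. Speed limits (degrees/s): [136.94, 136.94, 172.46, 172.46, 180, 180, 180].

INTERFACE

Orientations are given as [roll, pitch, yaw] about the fixed x, y, z axes, in that order (R = Rz(yaw) Ry(pitch) Rx(roll)).
In Python, from workcell import arm gives the robot as it stands.
- The arm moves only by the tool drive_tool, never from a script. Its argument "motion" is a list of rows, each an object with "claw": the opening, from 0 (shut) to 1 (fully open); "offset": the shift along the tool's x, y, z in cm, a list of three; "spin": the turn about the tool's z in rad. A call has 1 to 12 rows; each row is the pose to reach, as a shift and turn from the pose commanded when the call began, along the tool's axes at that moment; what a row does not reach only later rows make up. A row lasts 1/10 s, in which the tool goes at most 50 mm and 8.59 degrees, less where a joint would pass 70% of its speed; a pose out of reach is approached as far as the arm can. A call with a gripper value outside its range is refused whole. The fingers move at their own pace and stop on an object; "newtons" is the grip in N (left out, the last holds). Time passes only in rows, so rows that repeat a pose let the fingers close. It gives the time, the measured TCP pose, the force and the opening at its end, in the units of the state.
- arm.read_state(): the state, without advancing time (a new reading comes with each control period).
- arm.snapshot(name): name is "scene" or "top" or "wrist"; returns the picture (480x640x3 uint8, blue, green, red); there is no depth.
- arm.camera_model(name): a dict with "fovy" (degrees; the focal length in pixels is half the picture's height over the tangent of half this angle, whatever the lens; pixels are square), "cx", "cy" (the principal point, pixels), "position" and "rotation" of the camera in the world; the wrist camera has in their place "mount" (4x4, takes a point from camera to tool coordinates, whose origin is the TCP and whose axes are the flange's). Camera axes: x right, y down, z forward; pixel columns grow to the right and rows downward; lengths in m; the calibration is good to about 2 mm. A picture is of the moment at which its call begins: read the wrist's pose just before it. camera_model takes no time and is no camera call.
- arm.hand_in(): hands the job in, once; it reports no verdict.
Trained networks look in the newest picture that a camera, given by its name, has taken for a name from the list of things; names that differ only in an ending like _2 or _b are one class to them, and where a whole thing is asked for, a point or a joint stands for the part that bears it (a point fixed in the world has none). Each returns a list of dicts, best first, with "conf" (0 to 1); they miss things now and then, are a little off and sometimes report something else, mostly with a low value. They report only what shows in the picture. A call takes as long as a camera call.
- arm.boxes_of(camera, target): "rect" ([left, top, right, bottom] as shares, 0 to 1, of the picture: columns of its width, rows of its height, round what is visible of it).
- arm.masks_of(camera, target): "mask" (480x640 bool, what is visible of it) and "rect" ([left, top, right, bottom] as shares, 0 to 1, of the picture: columns of its width, rows of its height, round what is visible of it).
- arm.landmark_of(camera, target): "point" ([column, row] as shares, 0 to 1, of the picture: columns of its width, rows of its height: a listed point, or the origin of a listed thing).
The state is a dict: "time_s": time; "joints": joint angles; "dq": joint speeds; "joint_efforts": joint torques, N m; "ee_pos": TCP position; "eef_rot": TCP orientation; "force": force on the tool from outside, world axes, zero at the start; "wrist_torque": the same for the moment, N m; "width": finger opening in m.
Only numpy, scipy, OpenCV 4.12 (cv2) and the standard library are available. Lean on these libraries where they do the work, as an engineer would, in place of code of your own. Each camera call takes 0.05 s, during which the arm holds its last target. There are 200 camera calls.

## Working session

There is one attempt and no reset: what is moved stays moved. The work goes in short steps, Python scripts to look and compute and a tool call to move; the robot and the scene stay as the last step left them, time stands still between calls to the robot, and variables do not carry over. Pictures are saved under pics/ and viewed, about 8 in all and at most 12, crops included, and the job is handed in when it is done.

Besides the shell and the picture viewer there is one more tool, called after "Emit:" by a JSON object that holds its "method" and its "body". drive_tool: Moves the arm, as the interface text tells. Its arguments: {"type":"object","properties":{"motion":{"type":"array","items":{"type":"object","properties":{"claw":{"type":"number"},"offset":{"type":"array","items":{"type":"number"}},"spin":{"type":"number"}}}},"newtons":{"type":"number"}},"required":["motion"]}

```bash
mkdir -p pics; cat > h.py <<'E'
import numpy as np, cv2
from workcell import arm
from scipy.spatial.transform import Rotation as R
def cam(name, st=None):
    m=arm.camera_model(name)
    f=240/np.tan(np.radians(m["fovy"]/2))
    if "mount" in m:
        st=st or arm.read_state()
        T=np.eye(4);T[:3,:3]=R.from_euler('xyz',st["eef_rot"],degrees=True).as_matrix();T[:3,3]=st["ee_pos"]
        T=T@np.array(m["mount"]);return f,m["cx"],m["cy"],T[:3,3],T[:3,:3]
    return f,m["cx"],m["cy"],np.array(m["position"]),np.array(m["rotation"])
def ray(c,u,v):
    f,cx,cy,p,r=c
    d=r@np.array([(u-cx)/f,(v-cy)/f,1]);return p,d
def atz(c,u,v,z):
    p,d=ray(c,u,v);return p+d*(z-p[2])/d[2]
def proj(c,P):
    f,cx,cy,p,r=c
    q=r.T@(np.array(P)-p);return q[0]/q[2]*f+cx,q[1]/q[2]*f+cy
E
python3 - <<'E'
from h import *
print(arm.read_state())
im={}
for n in("scene","top"):
    im[n]=arm.snapshot(n); print(n,arm.camera_model(n))
    cv2.imwrite(f"pics/{n}0.png",im[n])
print(arm.camera_model("wrist"))
zz=dict(gauge_center=.061,gauge_mouth=.006,holder_floor=.006,canister=0,stem_axis=.095,longbone_mid=.01,vertebra_mid=.01,brush_grip=.01,jar_mid=.037,bowl_in=.02,calliper_mid=.005)
for n in im:
    c=cam(n)
    for t,z in zz.items():
        for k in arm.landmark_of(n,t)[:2]:
            u,v=k["point"][0]*640,k["point"][1]*480
            print(n,t,round(k["conf"],2),round(u,1),round(v,1),atz(c,u,v,z).round(4))
E
```

```text
{'time_s': 0.0, 'joints': array([-69.55268516,  22.0148881 ,   0.93640292,  78.56265121,
        -0.36059649,  79.53611167,  -2.66300196]), 'dq': array([ 0.03787479, -0.00736148,  0.04267449,  0.04856622, -0.02902851,
       -0.01895503,  0.01665409]), 'joint_efforts': array([-3.77552078e-04, -6.27596784e+01,  8.44118446e-01, -3.71819258e+01,
        1.64629763e-02,  1.43844652e-02,  1.33633401e-05]), 'ee_pos': array([0.25444073, 0.57023471, 0.19257202]), 'eef_rot': array([-1.79889167e+02,  1.67388928e-03,  1.55955374e+02]), 'force': array([ 0.0324934 , -0.68765974,  0.23008165]), 'wrist_torque': array([0.021221  , 0.00288394, 0.01456588]), 'width': 0.08516229563597581}
scene {'fovy': 55.96275332190306, 'cx': 314.78183425511094, 'cy': 234.82339610191536, 'position': array([1.02594083, 0.26456539, 0.80437048]), 'rotation': array([-142.33065274,    0.69952607,  117.89098838])}
top {'fovy': 49.108544721145904, 'cx': 317.1426625443738, 'cy': 228.93087376028126, 'position': array([ 0.3342316 , -0.00243368,  1.45155817]), 'rotation': array([-1.72939051e+02, -3.40993391e-02, -9.09133029e+01])}
{'fovy': 68.94563489512936, 'cx': 318.81529135656405, 'cy': 239.535615612008, 'mount': array([[-7.44788578e-05, -9.51240194e-01, -3.08451110e-01,
         7.77307105e-02],
       [ 9.99999989e-01, -3.06173220e-05, -1.47039282e-04,
         6.25571315e-04],
       [ 1.30425728e-04, -3.08451118e-01,  9.51240186e-01,
        -1.81007236e-01],
       [ 0.00000000e+00,  0.00000000e+00,  0.00000000e+00,
         1.00000000e+00]])}Traceback (most recent call last):
  File "<stdin>", line 14, in <module>
  File "h.py", line 16, in atz
    p,d=ray(c,u,v);return p+d*(z-p[2])/d[2]
                                       ~^^^
IndexError: invalid index to scalar variable.
```

```bash
sed -i 's/np.array(m\["position"\]),np.array(m\["rotation"\])/np.array(m["position"]),R.from_euler("xyz",m["rotation"],degrees=True).as_matrix()/' h.py
cat > lm.py <<'E'
from h import *
zz=dict(gauge_center=.061,gauge_mouth=.006,holder_floor=.006,canister=0,stem_axis=.095,longbone_mid=.01,vertebra_mid=.01,brush_grip=.01,jar_mid=.037,bowl_in=.02,calliper_mid=.005)
def lms(n,ts,st=None):
    c=cam(n,st)
    for t in ts:
        for k in arm.landmark_of(n,t)[:2]:
            u,v=k["point"][0]*640,k["point"][1]*480
            print(n,t,round(k["conf"],2),round(u,1),round(v,1),atz(c,u,v,zz[t]).round(4))
E
python3 - <<'E'
from lm import *
for n in("scene","top"):
    print(arm.camera_model(n).keys()); lms(n,zz)
st=arm.read_state(); cv2.imwrite("pics/wrist0.png",arm.snapshot("wrist")); lms("wrist",["gauge_center","gauge_mouth","holder_floor","stem_axis","canister"],st)
E
```

```text
dict_keys(['fovy', 'cx', 'cy', 'position', 'rotation'])
scene gauge_center 0.69 235.2 200.8 [ 0.5197 -0.213   0.061 ]
scene gauge_mouth 0.77 241.0 218.1 [ 0.5208 -0.2062  0.006 ]
scene holder_floor 0.72 323.5 249.4 [0.5124 0.0033 0.006 ]
scene holder_floor 0.64 240.6 219.9 [ 0.5257 -0.2041  0.006 ]
scene canister 0.71 383.1 264.8 [0.4861 0.1328 0.    ]
scene stem_axis 0.89 384.7 246.9 [0.5098 0.135  0.095 ]
scene longbone_mid 0.91 352.6 207.5 [0.377  0.0096 0.01  ]
scene longbone_mid 0.19 320.9 252.9 [0.5259 0.0038 0.01  ]
scene vertebra_mid 0.92 321.8 251.5 [0.5217 0.0038 0.01  ]
scene vertebra_mid 0.47 238.8 219.1 [ 0.5282 -0.2067  0.01  ]
scene brush_grip 0.82 262.0 292.8 [ 0.6686 -0.0564  0.01  ]
scene jar_mid 0.57 204.1 152.0 [ 0.4022 -0.3907  0.037 ]
scene jar_mid 0.48 382.7 249.9 [0.4766 0.1237 0.037 ]
scene bowl_in 0.89 510.4 312.5 [0.4891 0.3957 0.02  ]
scene calliper_mid 0.89 138.6 214.6 [ 0.621  -0.4253  0.005 ]
scene calliper_mid 0.62 260.0 291.4 [ 0.6655 -0.0639  0.005 ]
dict_keys(['fovy', 'cx', 'cy', 'position', 'rotation'])
top gauge_center 0.65 393.9 220.7 [ 0.5253 -0
[... 223 characters left out ...]
0.5318 -0.2223  0.006 ]
top holder_floor 0.58 389.6 225.7 [ 0.5191 -0.2074  0.006 ]
top canister 0.71 267.8 238.1 [0.4906 0.1314 0.    ]
top stem_axis 0.73 266.4 223.3 [0.5191 0.1261 0.095 ]
top longbone_mid 0.96 313.4 276.0 [0.3832 0.0061 0.01  ]
top longbone_mid 0.26 389.1 223.5 [ 0.5248 -0.2057  0.01  ]
top vertebra_mid 0.85 311.7 231.7 [0.5053 0.0091 0.01  ]
top brush_grip 0.67 330.6 178.5 [ 0.6543 -0.0461  0.01  ]
top jar_mid 0.62 461.5 261.0 [ 0.4163 -0.3935  0.037 ]
top bowl_in 0.79 174.9 242.9 [0.4792 0.3837 0.02  ]
top calliper_mid 0.83 468.1 187.6 [ 0.6234 -0.431   0.005 ]
wrist stem_axis 0.53 104.1 470.2 [0.41   0.2505 0.095 ]
wrist canister 0.87 106.4 471.5 [0.4902 0.1323 0.    ]
```

View pics/scene0.png

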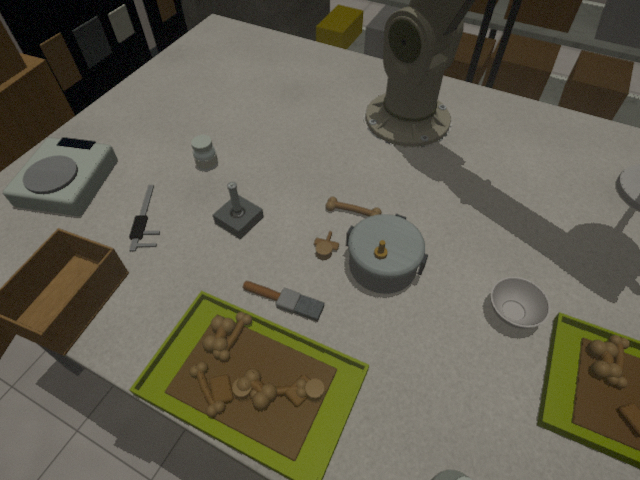

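View pics/top0.png

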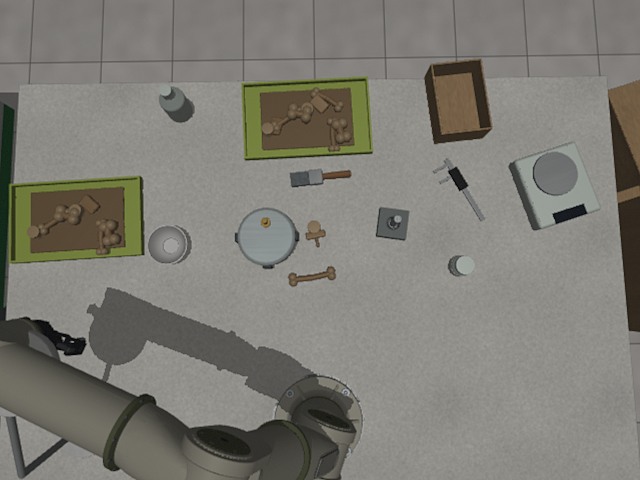

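Emit:
{"method": "drive_tool", "body": {"motion": [{"offset": [-4, -2, -5], "spin": 0.1, "claw": 1}, {"offset": [-35.5, -19.2, -7.5], "spin": 1.15, "claw": 1}, {"offset": [-35.5, -19.2, -7.5], "spin": 1.15, "claw": 1}, {"offset": [-35.5, -19.2, -7.5], "spin": 1.15, "claw": 1}, {"offset": [-35.5, -19.2, -7.5], "spin": 1.15, "claw": 1}, {"offset": [-35.5, -19.2, -7.5], "spin": 1.15, "claw": 1}, {"offset": [-35.5, -19.2, -7.5], "spin": 1.15, "claw": 1}, {"offset": [-35.5, -19.2, -7.5], "spin": 1.15, "claw": 1}, {"offset": [-35.5, -19.2, -7.5], "spin": 1.15, "claw": 1}, {"offset": [-35.5, -19.2, -7.5], "spin": 1.15, "claw": 1}, {"offset": [-35.5, -19.2, -7.5], "spin": 1.15, "claw": 1}]}}

```text
time_s: 2.65
ee_pos: [0.5006, 0.2507, 0.2686]
eef_rot: [-180.0, -0.0, 90.0]
force: [-1.4, 0.2, -0.1]
width: 0.0854
```

```bash
python3 - <<'E'
from lm import *
st=arm.read_state(); cv2.imwrite("pics/wrist1.png",arm.snapshot("wrist")); lms("wrist",["stem_axis","canister"],st)
E
```

```text
wrist stem_axis 0.76 338.8 306.6 [0.5249 0.1347 0.095 ]
wrist canister 0.6 313.2 275.5 [0.4942 0.1312 0.    ]
wrist canister 0.43 294.3 65.3 [0.4734 0.3973 0.    ]
```

View pics/wrist1.png

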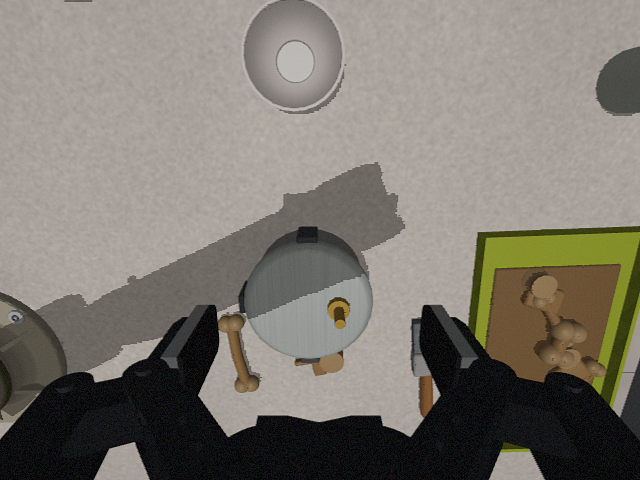

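Emit:
{"method": "drive_tool", "body": {"motion": [{"offset": [-46, 2.2, 0], "claw": 1}, {"offset": [-46, 2.2, 0], "claw": 1}, {"offset": [-46, 2.2, 0], "claw": 1}, {"offset": [-46, 2.2, 0], "claw": 1}, {"offset": [-46, 2.2, 0], "claw": 1}, {"offset": [-46, 2.2, 0], "claw": 1}, {"offset": [-46, 2.2, 0], "claw": 1}, {"offset": [-46, 2.2, 0], "claw": 1}, {"offset": [-46, 2.2, 0], "claw": 1}, {"offset": [-46, 2.2, 0], "claw": 1}, {"offset": [-46, 2.2, 0], "claw": 1}, {"offset": [-46, 2.2, 0], "claw": 1}]}}

```text
$.motion[0]: bad value
```

```bash
python3 - <<'E'
from lm import *
st=arm.read_state(); print(st["ee_pos"],st["eef_rot"],st["force"]);cv2.imwrite("pics/wrist2.png",arm.snapshot("wrist")); lms("wrist",["gauge_center","gauge_mouth","holder_floor"],st)
E
```

```text
[0.49965564 0.25233611 0.26832448] [-1.79958063e+02 -1.73710236e-02  9.02286173e+01] [-0.72444807  1.23997324  0.2295067 ]
```

View pics/wrist2.png

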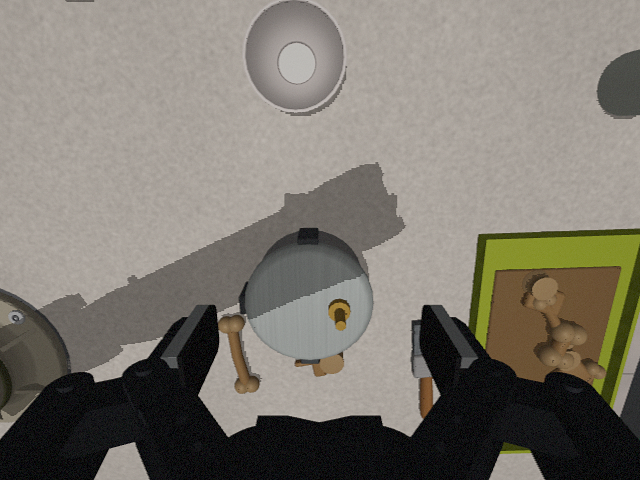

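The call was refused, so the view is unchanged and shows the canister with its stem at (339,312). I'll send it again with "spin" included.

Emit:
{"method": "drive_tool", "body": {"motion": [{"offset": [-46, 2.2, 0], "spin": 0, "claw": 1}, {"offset": [-46, 2.2, 0], "spin": 0, "claw": 1}, {"offset": [-46, 2.2, 0], "spin": 0, "claw": 1}, {"offset": [-46, 2.2, 0], "spin": 0, "claw": 1}, {"offset": [-46, 2.2, 0], "spin": 0, "claw": 1}, {"offset": [-46, 2.2, 0], "spin": 0, "claw": 1}, {"offset": [-46, 2.2, 0], "spin": 0, "claw": 1}, {"offset": [-46, 2.2, 0], "spin": 0, "claw": 1}, {"offset": [-46, 2.2, 0], "spin": 0, "claw": 1}, {"offset": [-46, 2.2, 0], "spin": 0, "claw": 1}, {"offset": [-46, 2.2, 0], "spin": 0, "claw": 1}]}}

```text
time_s: 4.1
ee_pos: [0.5224, -0.2117, 0.2685]
eef_rot: [-180.0, 0.1, 89.8]
force: [0.8, 0.9, -0.6]
width: 0.0853
```

```bash
python3 - <<'E'
from lm import *
st=arm.read_state(); print(st["ee_pos"],st["eef_rot"],st["force"]);cv2.imwrite("pics/wrist3.png",arm.snapshot("wrist")); lms("wrist",["gauge_center","gauge_mouth","holder_floor"],st)
E
```

```text
[ 0.52239756 -0.21173309  0.26847673] [-1.79969762e+02  5.89322597e-02  8.98018099e+01] [ 0.82764784  0.86925606 -0.61898629]
wrist gauge_center 0.87 318.3 199.0 [ 0.5231 -0.2109  0.061 ]
wrist gauge_mouth 0.67 322.1 193.5 [ 0.5279 -0.2149  0.006 ]
wrist holder_floor 0.94 324.0 192.4 [ 0.5303 -0.2135  0.006 ]
```

View pics/wrist3.png

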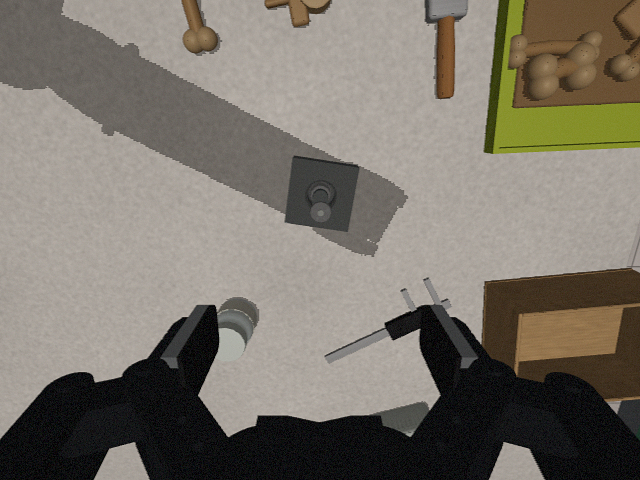

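```bash
python3 - <<'E'
from h import *
st=dict(ee_pos=[0.52239756,-0.21173309,0.26847673],eef_rot=[-179.969762,.0589322597,89.8018099])
c=cam("wrist",st)
P=np.array([atz(c,*p,.03) for p in[(293,156),(358,165),(350,231),(285,222)]]);print(P.round(4),P.mean(0))
print(atz(c,320.5,212.5,.117))
im=cv2.imread("pics/wrist3.png")[140:260,260:380];a=cv2.resize(im,None,fx=5,fy=5,interpolation=cv2.INTER_CUBIC)
im=cv2.imread("pics/wrist1.png")[280:345,305:370];b=cv2.resize(im,(600,600),interpolation=cv2.INTER_CUBIC)
cv2.imwrite("pics/ab.png",cv2.resize(np.hstack([np.clip(a*1.6,0,255).astype(np.uint8),b]),(800,400)))
E
```

```text
[[ 0.4937 -0.166   0.03  ]
 [ 0.5701 -0.1767  0.03  ]
 [ 0.5626 -0.2579  0.03  ]
 [ 0.4816 -0.246   0.03  ]] [ 0.52698924 -0.2116335   0.03      ]
[ 0.52542205 -0.21293326  0.117     ]
```

View pics/ab.png

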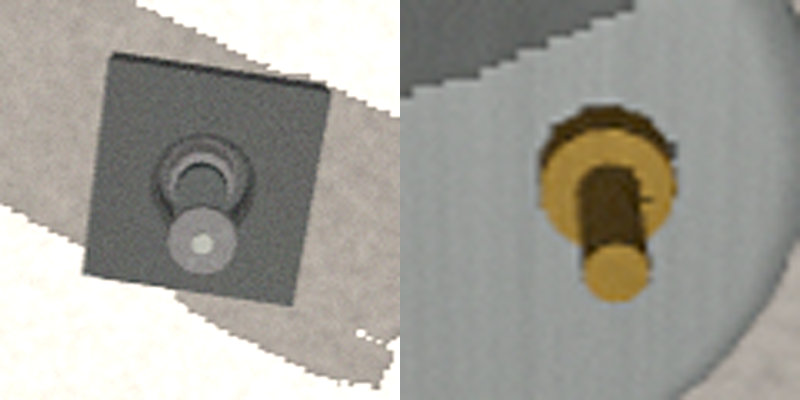

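```bash
python3 - <<'E'
from h import *
c=cam("wrist",dict(ee_pos=[0.52239756,-0.21173309,0.26847673],eef_rot=[-179.969762,.0589322597,89.8018099]))
print("rod",atz(c,320.1,212.6,.119),"rim",atz(c,320.6,211.4,.116),"hole",atz(c,320.9,195.8,.03))
c=cam("wrist",dict(ee_pos=[.5006,.2507,.2686],eef_rot=[180,0,90]))
print("boss",atz(c,338.4,310.1,.095))
for h in(.117,.121,.125,.13,.135):print(h,atz(c,339.8,324.1,h))
E
```

```text
rod [ 0.52502713 -0.2125471   0.119     ] rim [ 0.52552546 -0.21207279  0.116     ] hole [ 0.52624679 -0.21323311  0.03      ]
boss [0.52440398 0.13009706 0.095     ]
0.117 [0.52483546 0.12539054 0.117     ]
0.121 [0.52456226 0.12784901 0.121     ]
0.125 [0.52428906 0.13030748 0.125     ]
0.13 [0.52394756 0.13338056 0.13      ]
0.135 [0.52360606 0.13645365 0.135     ]
```

Emit:
{"method": "drive_tool", "body": {"motion": [{"offset": [-0.1, 0.35, -0.0], "spin": 0, "claw": 1}, {"offset": [-0.1, 0.35, 12], "spin": 0, "claw": 1}, {"offset": [-0.1, 0.35, 12], "spin": 0, "claw": 1}, {"offset": [-0.1, 0.35, 12], "spin": 0, "claw": 1}, {"offset": [-0.1, 0.35, 12], "spin": 0, "claw": 1}, {"offset": [-0.1, 0.35, 12], "spin": 0, "claw": 1}]}}

```text
time_s: 4.9
ee_pos: [0.5273, -0.2098, 0.1495]
eef_rot: [180.0, 0.0, 90.1]
force: [0.9, -0.2, 1.0]
width: 0.0853
```

Emit:
{"method": "drive_tool", "body": {"motion": [{"offset": [-0.2, -0.1, 2], "spin": 0, "claw": 1}, {"offset": [-0.2, -0.1, 5], "spin": 0, "claw": 1}, {"offset": [-0.2, -0.1, 8.1], "spin": 0, "claw": 1}, {"offset": [-0.2, -0.1, 8.1], "spin": 0, "claw": 1}, {"offset": [-0.2, -0.1, 8.1], "spin": 0, "claw": 1}, {"offset": [-0.2, -0.1, 8.1], "spin": 0, "claw": 1}]}}

```text
time_s: 5.5
ee_pos: [0.5274, -0.213, 0.0703]
eef_rot: [179.8, 0.1, 90.1]
force: [-0.1, -0.5, 0.9]
width: 0.0852
```

```bash
python3 - <<'E'
from h import *
for i in range(2):
    st=arm.read_state(); print(st["ee_pos"],st["force"]);im=arm.snapshot("wrist")
cv2.imwrite("pics/wrist4.png",im)
E
```

```text
[ 0.52739663 -0.21300287  0.07032999] [-0.06298126 -0.54011568  0.9466987 ]
[ 0.52730653 -0.21294628  0.07012705] [-0.18709651  0.69677777  0.57960355]
```

View pics/wrist4.png

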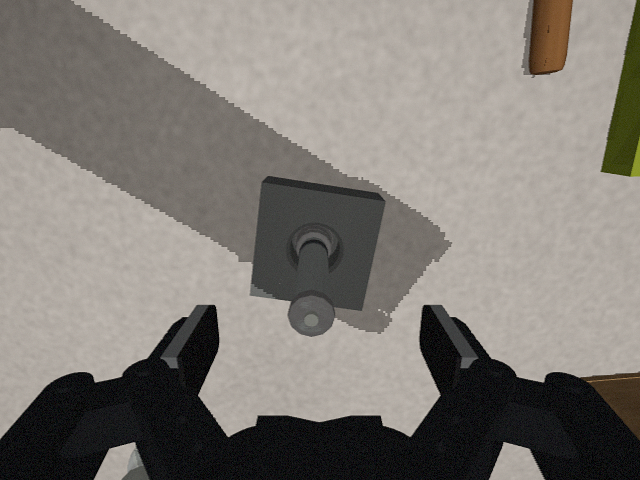

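```bash
python3 - <<'E'
from h import *
c=cam("wrist",dict(ee_pos=[.5273,-.2130,.0702],eef_rot=[179.8,.1,90.1]))
print("rod",atz(c,310.8,319.5,.119),"rim",atz(c,311,315.5,.116))
c=cam("wrist",dict(ee_pos=[.5273,-.2130,.0702],eef_rot=[180,0,90]))
print("rod",atz(c,310.8,319.5,.119),"rim",atz(c,311,315.5,.116), "hole",atz(c,314,246,.03))
E
```

```text
rod [ 0.52518321 -0.21279341  0.119     ] rim [ 0.52521638 -0.21260407  0.116     ]
rod [ 0.52535374 -0.2128793   0.119     ] rim [ 0.52537677 -0.21268481  0.116     ] hole [ 0.52556084 -0.21019882  0.03      ]
```

Emit:
{"method": "drive_tool", "body": {"motion": [{"offset": [0, -0.2, 0.2], "spin": 0, "claw": 1}, {"offset": [0, -0.2, 0.2], "spin": 0, "claw": 0}, {"offset": [0, -0.2, 0.2], "spin": 0, "claw": 0}, {"offset": [0, -0.2, 0.2], "spin": 0, "claw": 0}, {"offset": [0, -0.2, 0.2], "spin": 0, "claw": 0}, {"offset": [0, -0.2, 0.2], "spin": 0, "claw": 0}, {"offset": [0, -0.2, 0.2], "spin": 0, "claw": 0}, {"offset": [0, -0.2, 0.2], "spin": 0, "claw": 0}, {"offset": [0, -0.2, 0.2], "spin": 0, "claw": 0}, {"offset": [0, -0.2, 0.2], "spin": 0, "claw": 0}], "newtons": 70}}

```text
time_s: 6.6
ee_pos: [0.5239, -0.2123, 0.0659]
eef_rot: [180.0, 0.0, 90.1]
force: [-0.3, -0.1, 3.5]
width: 0.0145
```

Emit:
{"method": "drive_tool", "body": {"motion": [{"offset": [0, 0, -1], "spin": 0, "claw": 0}, {"offset": [0, 0, -3], "spin": 0, "claw": 0}, {"offset": [0, 0, -6], "spin": 0, "claw": 0}, {"offset": [0, 0, -10], "spin": 0, "claw": 0}, {"offset": [0, 0, -15], "spin": 0, "claw": 0}, {"offset": [0, 0, -20], "spin": 0, "claw": 0}, {"offset": [0, 0, -20], "spin": 0, "claw": 0}, {"offset": [0, 0, -20], "spin": 0, "claw": 0}]}}

```text
time_s: 7.4
ee_pos: [0.5238, -0.2126, 0.2667]
eef_rot: [179.9, 0.0, 90.0]
force: [1.2, 1.1, -2.5]
width: 0.0148
```

```bash
python3 - <<'E'
from h import *
for i in range(2):
    st=arm.read_state(); print(st["ee_pos"],st["force"],st["width"]);im=arm.snapshot("wrist")
cv2.imwrite("pics/wrist5.png",im)
E
```

```text
[ 0.52379701 -0.21259322  0.26670741] [ 1.20396195  1.070178   -2.4671481 ] 0.014756473004176075
[ 0.52315007 -0.21203082  0.26506113] [-0.55298647 -0.79971993 -1.49703045] 0.014620427247819551
```

View pics/wrist5.png

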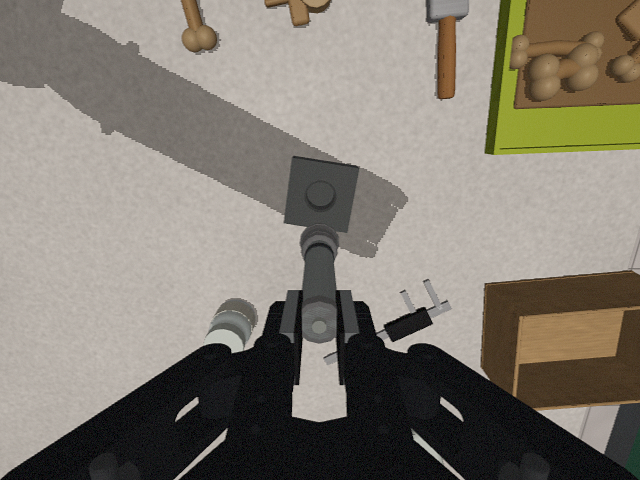

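```bash
python3 - <<'E'
from h import *
c=cam("wrist",dict(ee_pos=[.5235,-.2125,.266],eef_rot=[180,0,90]))
print("hole",atz(c,320.5,194,.03))
im=cv2.imread("pics/wrist5.png")
print("top",atz(c,318.5,325,.266+.05), "rod",atz(c,319,327,.266+.053))
# predicted outline of axis points
for h in(0,.022,.11,.113): print(h,proj(c,[.5235,-.2125,.206+h]))
a=np.clip(cv2.resize(im[170:350,260:380],None,fx=4,fy=4,interpolation=cv2.INTER_CUBIC)*1.8,0,255).astype(np.uint8)
cv2.imwrite("pics/c.png",cv2.resize(a,(400,600)))
c=cam("wrist",dict(ee_pos=[.5006,.2507,.2686],eef_rot=[180,0,90]))
E
```

```text
hole [ 0.52697891 -0.2110744   0.03      ]
top [ 0.52485717 -0.21433927  0.316     ] rod [ 0.52507   -0.2134423  0.319    ]
0 (np.float64(316.7804926053881), np.float64(240.74665935648113))
0.022 (np.float64(316.5928363800301), np.float64(251.05312992698845))
0.11 (np.float64(315.3152276168789), np.float64(321.22206300086424))
0.113 (np.float64(315.24588251760747), np.float64(325.0306402195841))
```

View pics/c.png

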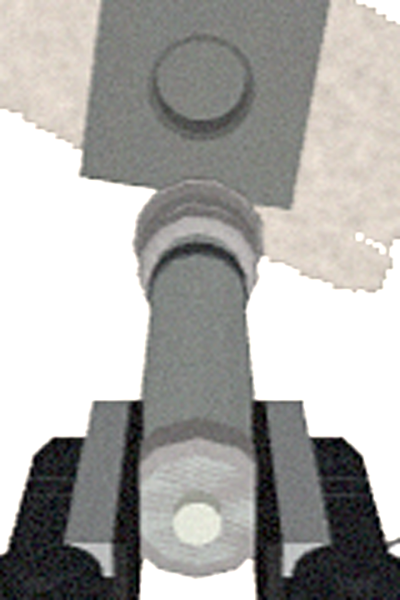

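Emit:
{"method": "drive_tool", "body": {"motion": [{"offset": [34.2, 0, 0], "spin": 0, "claw": 0}, {"offset": [34.2, 0, 0], "spin": 0, "claw": 0}, {"offset": [34.2, 0, 0], "spin": 0, "claw": 0}, {"offset": [34.2, 0, 0], "spin": 0, "claw": 0}, {"offset": [34.2, 0, 0], "spin": 0, "claw": 0}, {"offset": [34.2, 0, 0], "spin": 0, "claw": 0}, {"offset": [34.2, 0, 0], "spin": 0, "claw": 0}, {"offset": [34.2, 0, 0], "spin": 0, "claw": 0}, {"offset": [34.2, 0, 2], "spin": 0, "claw": 0}, {"offset": [34.2, 0, 2], "spin": 0, "claw": 0}, {"offset": [34.2, 0, 2], "spin": 0, "claw": 0}]}}

```text
time_s: 8.6
ee_pos: [0.5223, 0.1292, 0.2445]
eef_rot: [-179.8, 0.1, 90.0]
force: [0.0, -0.3, -0.8]
width: 0.0149
```

```bash
python3 - <<'E'
from h import *
for i in range(4):
    st=arm.read_state(); print(st["time_s"],st["ee_pos"],st["eef_rot"],st["force"],st["width"]);im=arm.snapshot("wrist")
c=cam("wrist",st); print(proj(c,[.5243,.130,.095]),proj(c,[.5243,.130,.125]))
np.save("st.npy",st,allow_pickle=True)
cv2.imwrite("pics/w6.png",im);cv2.imwrite("pics/w6c.png",cv2.resize(im[130:350,220:420],(545,600),interpolation=cv2.INTER_CUBIC))
E
```

```text
8.6 [0.52234184 0.12919116 0.24447024] [-1.79827762e+02  7.23622113e-02  9.00317924e+01] [ 0.03429077 -0.33388268 -0.81397572] 0.014918715249857476
8.65 [0.52291371 0.12921009 0.24527264] [-1.79919177e+02  3.67935648e-02  9.00196958e+01] [-0.28573144  0.41298518 -1.19941688] 0.01468985325492841
8.7 [0.52327954 0.12927675 0.24579837] [-1.79983285e+02  8.63286817e-03  9.00141926e+01] [ 0.99043217  0.08995455 -1.63298465] 0.014950277129739667
8.75 [0.5234822  0.12934278 0.24607027] [ 1.79979298e+02 -7.39890003e-03  9.00168552e+01] [-0.05673215  0.29483157 -0.65828148] 0.014916715061566155
(np.float64(318.0931861517096), np.float64(210.92908019521406)) (np.float64(318.03441694176036), np.float64(218.69275172511493))
```

View pics/w6c.png

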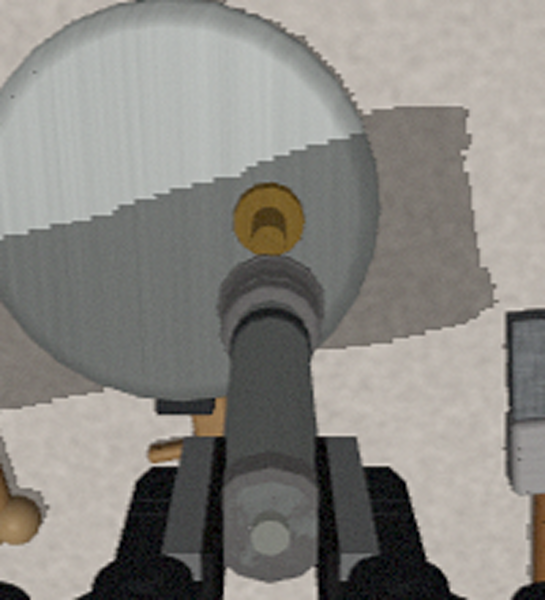

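Emit:
{"method": "drive_tool", "body": {"motion": [{"offset": [0.15, -0.05, 1.5], "spin": 0, "claw": 0}, {"offset": [0.15, -0.05, 3], "spin": 0, "claw": 0}, {"offset": [0.15, -0.05, 4], "spin": 0, "claw": 0}, {"offset": [0.15, -0.05, 4], "spin": 0, "claw": 0}, {"offset": [0.15, -0.05, 4], "spin": 0, "claw": 0}, {"offset": [0.15, -0.05, 4], "spin": 0, "claw": 0}, {"offset": [0.15, -0.05, 4], "spin": 0, "claw": 0}]}}

```text
time_s: 9.5
ee_pos: [0.5232, 0.1313, 0.2064]
eef_rot: [179.9, -0.0, 90.1]
force: [0.4, 0.5, -2.0]
width: 0.0147
```

```bash
python3 - <<'E'
from h import *
st=arm.read_state(); print(st["time_s"],st["ee_pos"],st["eef_rot"],st["force"],st["width"]);im=arm.snapshot("wrist")
cv2.imwrite("pics/w7c.png",cv2.resize(im[130:350,220:420],(545,600),interpolation=cv2.INTER_CUBIC))
E
```

```text
9.5 [0.52317435 0.131315   0.20635822] [ 1.79937879e+02 -2.59319010e-02  9.00551482e+01] [ 0.37307843  0.49474229 -1.97280915] 0.0147100252117983
```

View pics/w7c.png

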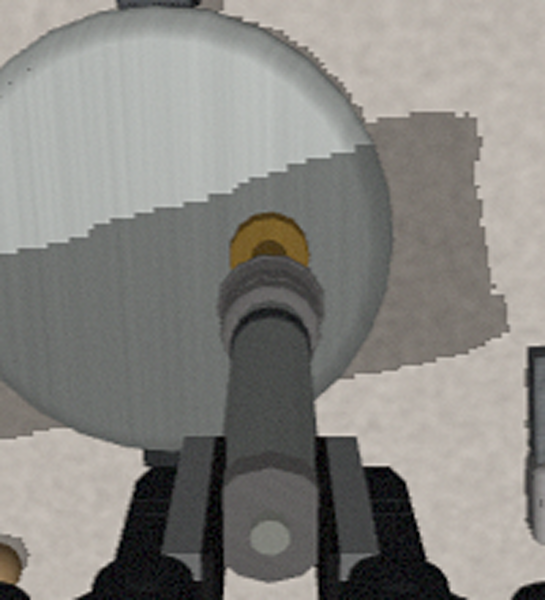

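Emit:
{"method": "drive_tool", "body": {"motion": [{"offset": [0, 0, 0.4], "spin": 0, "claw": 0}, {"offset": [0, 0, 0.8], "spin": 0, "claw": 0}, {"offset": [0, 0, 1.1], "spin": 0, "claw": 0}, {"offset": [0, 0, 1.1], "spin": 0, "claw": 0}]}}

```text
time_s: 9.95
ee_pos: [0.5223, 0.1312, 0.1938]
eef_rot: [-179.9, 0.0, 90.1]
force: [-1.4, 0.3, -1.2]
width: 0.0143
```

Emit:
{"method": "drive_tool", "body": {"motion": [{"offset": [0, 0, 0.2], "spin": 0, "claw": 0}, {"offset": [0, 0, 0.4], "spin": 0, "claw": 0}, {"offset": [0, 0, 0.6], "spin": 0, "claw": 0}, {"offset": [0, 0, 0.8], "spin": 0, "claw": 0}, {"offset": [0, 0, 0.8], "spin": 0, "claw": 0}]}}

```text
time_s: 10.45
ee_pos: [0.5226, 0.1312, 0.1862]
eef_rot: [-180.0, 0.0, 90.1]
force: [0.4, 0.1, -0.8]
width: 0.0148
```

Emit:
{"method": "drive_tool", "body": {"motion": [{"offset": [0, 0, 0.1], "spin": 0, "claw": 0}, {"offset": [0, 0, 0.2], "spin": 0, "claw": 0}, {"offset": [0, 0, 0.3], "spin": 0, "claw": 0}, {"offset": [0, 0, 0.3], "spin": 0, "claw": 0}]}}

```text
time_s: 10.85
ee_pos: [0.5227, 0.1312, 0.1834]
eef_rot: [-180.0, 0.0, 90.1]
force: [-0.1, 0.3, -1.2]
width: 0.0146
```

Emit:
{"method": "drive_tool", "body": {"motion": [{"offset": [0, 0, 0.1], "spin": 0, "claw": 0}, {"offset": [0, 0, 0.2], "spin": 0, "claw": 0}, {"offset": [0, 0, 0.3], "spin": 0, "claw": 0}, {"offset": [0, 0, 0.3], "spin": 0, "claw": 0}]}}

```text
time_s: 11.25
ee_pos: [0.5226, 0.1312, 0.1804]
eef_rot: [-180.0, 0.0, 90.1]
force: [-0.2, -0.1, -1.0]
width: 0.0148
```

Emit:
{"method": "drive_tool", "body": {"motion": [{"offset": [0, 0, 0.1], "spin": 0, "claw": 0}, {"offset": [0, 0, 0.2], "spin": 0, "claw": 0}, {"offset": [0, 0, 0.2], "spin": 0, "claw": 0}]}}

```text
time_s: 11.55
ee_pos: [0.5226, 0.1312, 0.1784]
eef_rot: [-180.0, 0.0, 90.1]
force: [0.4, 0.2, -1.1]
width: 0.0148
```

Emit:
{"method": "drive_tool", "body": {"motion": [{"offset": [0, 0, 0.1], "spin": 0, "claw": 0}, {"offset": [0, 0, 0.2], "spin": 0, "claw": 0}, {"offset": [0, 0, 0.2], "spin": 0, "claw": 0}]}}

```text
time_s: 11.85
ee_pos: [0.5226, 0.1312, 0.1764]
eef_rot: [-180.0, 0.0, 90.1]
force: [0.8, -0.5, -1.8]
width: 0.0149
```

Emit:
{"method": "drive_tool", "body": {"motion": [{"offset": [0, 0, 0.1], "spin": 0, "claw": 0}, {"offset": [0, 0, 0.2], "spin": 0, "claw": 0}, {"offset": [0, 0, 0.2], "spin": 0, "claw": 0}]}}

```text
time_s: 12.15
ee_pos: [0.5227, 0.1312, 0.1744]
eef_rot: [-180.0, 0.0, 90.1]
force: [-0.3, 0.0, -2.1]
width: 0.0147
```

Emit:
{"method": "drive_tool", "body": {"motion": [{"offset": [0, 0, 0.1], "spin": 0, "claw": 0}, {"offset": [0, 0, 0.2], "spin": 0, "claw": 0}, {"offset": [0, 0, 0.2], "spin": 0, "claw": 0}]}}

```text
time_s: 12.45
ee_pos: [0.5226, 0.1312, 0.1724]
eef_rot: [-180.0, 0.0, 90.1]
force: [0.0, -0.4, -1.0]
width: 0.0146
```

Emit:
{"method": "drive_tool", "body": {"motion": [{"offset": [0, 0, 0.1], "spin": 0, "claw": 0}, {"offset": [0, 0, 0.2], "spin": 0, "claw": 0}, {"offset": [0, 0, 0.2], "spin": 0, "claw": 0}]}}

```text
time_s: 12.75
ee_pos: [0.5226, 0.1312, 0.1704]
eef_rot: [-180.0, 0.0, 90.1]
force: [-1.0, -0.1, -1.3]
width: 0.0148
```

Emit:
{"method": "drive_tool", "body": {"motion": [{"offset": [0, 0, 0.1], "spin": 0, "claw": 0}, {"offset": [0, 0, 0.2], "spin": 0, "claw": 0}, {"offset": [0, 0, 0.2], "spin": 0, "claw": 0}]}}

```text
time_s: 13.05
ee_pos: [0.5229, 0.1314, 0.1689]
eef_rot: [180.0, -0.0, 90.1]
force: [-0.8, 0.6, 2.2]
width: 0.0147
```

Emit:
{"method": "drive_tool", "body": {"motion": [{"offset": [0, 0, 0.05], "spin": 0, "claw": 0}, {"offset": [0, 0, 0.1], "spin": 0, "claw": 0}, {"offset": [0, 0, 0.15], "spin": 0, "claw": 0}, {"offset": [0, 0, 0.15], "spin": 0, "claw": 0}]}}

```text
time_s: 13.45
ee_pos: [0.5231, 0.1314, 0.1676]
eef_rot: [180.0, -0.0, 90.1]
force: [-1.6, 0.6, 5.2]
width: 0.0148
```

Emit:
{"method": "drive_tool", "body": {"motion": [{"offset": [0, 0, 0.05], "spin": 0, "claw": 0}, {"offset": [0, 0, 0.1], "spin": 0, "claw": 0}, {"offset": [0, 0, 0.15], "spin": 0, "claw": 0}, {"offset": [0, 0, 0.15], "spin": 0, "claw": 0}]}}

```text
time_s: 13.85
ee_pos: [0.5232, 0.1315, 0.1664]
eef_rot: [179.9, -0.0, 90.1]
force: [-1.3, -0.2, 6.9]
width: 0.0148
```

Emit:
{"method": "drive_tool", "body": {"motion": [{"offset": [0, 0, 0.05], "spin": 0, "claw": 0}, {"offset": [0, 0, 0.1], "spin": 0, "claw": 0}, {"offset": [0, 0, 0.1], "spin": 0, "claw": 0}]}}

```text
time_s: 14.15
ee_pos: [0.5233, 0.1315, 0.1656]
eef_rot: [179.9, -0.1, 90.1]
force: [-1.1, -0.0, 7.6]
width: 0.0148
```

Emit:
{"method": "drive_tool", "body": {"motion": [{"offset": [0, 0, 0.05], "spin": 0, "claw": 0}, {"offset": [0, 0, 0.05], "spin": 0, "claw": 0}]}}

```text
time_s: 14.35
ee_pos: [0.5234, 0.1316, 0.1653]
eef_rot: [179.9, -0.1, 90.1]
force: [-1.7, -0.5, 10.0]
width: 0.0148
```

Emit:
{"method": "drive_tool", "body": {"motion": [{"offset": [0, 0, 0.05], "spin": 0, "claw": 0}, {"offset": [0, 0, 0.1], "spin": 0, "claw": 0}, {"offset": [0, 0, 0.1], "spin": 0, "claw": 0}]}}

```text
time_s: 14.65
ee_pos: [0.5237, 0.1317, 0.1648]
eef_rot: [179.9, -0.1, 90.1]
force: [-3.0, -0.1, 12.7]
width: 0.0144
```

Emit:
{"method": "drive_tool", "body": {"motion": [{"offset": [0, 0, 0.05], "spin": 0, "claw": 0}, {"offset": [0, 0, 0.05], "spin": 0, "claw": 0}, {"offset": [0, 0, 0.05], "spin": 0, "claw": 0}, {"offset": [0, 0, 0.05], "spin": 0, "claw": 0}, {"offset": [0, 0, 0.05], "spin": 0, "claw": 0}, {"offset": [0, 0, 0.05], "spin": 0, "claw": 0}, {"offset": [0, 0, 0.05], "spin": 0, "claw": 0}, {"offset": [0, 0, 0.05], "spin": 0, "claw": 0}, {"offset": [0, 0, 0.05], "spin": 0, "claw": 0}, {"offset": [0, 0, 0.05], "spin": 0, "claw": 0}, {"offset": [0, 0, 0.05], "spin": 0, "claw": 0}, {"offset": [0, 0, 0.05], "spin": 0, "claw": 0}]}}

```text
time_s: 15.85
ee_pos: [0.5239, 0.1318, 0.1646]
eef_rot: [179.8, -0.1, 90.1]
force: [-3.0, 0.5, 14.9]
width: 0.0143
```

```bash
python3 - <<'E'
from h import *
st=arm.read_state(); print(st["time_s"],st["ee_pos"],st["eef_rot"],st["force"],st["wrist_torque"])
im=arm.snapshot("wrist");cv2.imwrite("pics/w8.png",im)
c=cam("wrist",st)
o=cv2.imread("pics/wrist5.png")
def rod(a):
    g=a[300:370,295:345].astype(int).min(2); m=(g>np.percentile(g,0)) 
    s=a[300:400,300:340].astype(int); m=(s.min(2)>130).astype(np.uint8)
    n,_,stt,cen=cv2.connectedComponentsWithStats(m); return [(stt[i].tolist(),(cen[i]+[300,300]).round(1).tolist()) for i in range(1,n) if stt[i,4]>30]
print(rod(o),rod(im))
for d in(.003,.009,.013,.018): print(d,proj(c,np.array(st["ee_pos"])+[0.0016,0,.05+d]))
E
```

```text
15.85 [0.52389498 0.13176303 0.16457095] [ 1.79825584e+02 -9.82539421e-02  9.00698967e+01] [-3.033575    0.45332188 14.87136661] [-0.04239995  0.83300996 -0.00271947]
[([0, 38, 40, 62, 2144], [318.8, 371.5])] [([0, 38, 40, 62, 2034], [319.4, 373.2])]
0.003 (np.float64(319.44844183724155), np.float64(324.8495842920729))
0.009 (np.float64(319.51752117958875), np.float64(332.90304901376743))
0.013 (np.float64(319.5667818815163), np.float64(338.64600069308983))
0.018 (np.float64(319.6323572012893), np.float64(346.29095657224644))
```

```bash
python3 - <<'E'
import cv2
for n in("wrist5","w8"):
    a=cv2.imread(f"pics/{n}.png").mean(2)[300:364:2,317:322].mean(1).round().astype(int).tolist();print(n,a)
E
```

```text
wrist5 [61, 95, 95, 97, 108, 106, 103, 102, 101, 86, 83, 126, 126, 126, 125, 125, 127, 101, 100, 103, 91, 84, 184, 183, 184, 180, 173, 178, 178, 182, 183, 182]
w8 [62, 97, 95, 98, 98, 99, 98, 99, 102, 10, 89, 8, 90, 30, 90, 70, 86, 85, 105, 126, 126, 124, 124, 125, 122, 185, 181, 180, 177, 177, 179, 181]
```

Emit:
{"method": "drive_tool", "body": {"motion": [{"offset": [0, 0, -0.3], "spin": 0, "claw": 0}, {"offset": [0, 0, -0.8], "spin": 0, "claw": 0}, {"offset": [0, 0, -2], "spin": 0, "claw": 0}, {"offset": [0, 0, -4], "spin": 0, "claw": 0}, {"offset": [0, 0, -7], "spin": 0, "claw": 0}, {"offset": [0, 0, -10], "spin": 0, "claw": 0}, {"offset": [0, 0, -10], "spin": 0, "claw": 0}, {"offset": [0, 0, -10], "spin": 0, "claw": 0}]}}

```text
time_s: 16.7
ee_pos: [0.5229, 0.1312, 0.2629]
eef_rot: [180.0, -0.0, 90.1]
force: [0.5, -0.8, -1.9]
width: 0.0146
```

Emit:
{"method": "drive_tool", "body": {"motion": [{"offset": [-34.2, 0, 0], "spin": 0, "claw": 0}, {"offset": [-34.2, 0, 0], "spin": 0, "claw": 0}, {"offset": [-34.2, 0, 0], "spin": 0, "claw": 0}, {"offset": [-34.2, 0, 0], "spin": 0, "claw": 0}, {"offset": [-34.2, 0, 0], "spin": 0, "claw": 0}, {"offset": [-34.2, 0, 0], "spin": 0, "claw": 0}, {"offset": [-34.2, 0, 0], "spin": 0, "claw": 0}, {"offset": [-34.2, 0, 0], "spin": 0, "claw": 0}, {"offset": [-34.2, 0, 0], "spin": 0, "claw": 0}, {"offset": [-34.2, 0, 0], "spin": 0, "claw": 0}, {"offset": [-34.2, 0, 0], "spin": 0, "claw": 0}, {"offset": [-34.2, 0, 0], "spin": 0, "claw": 0}]}}

```text
time_s: 17.9
ee_pos: [0.5235, -0.2093, 0.2624]
eef_rot: [-180.0, -0.0, 90.2]
force: [0.6, -0.3, -1.4]
width: 0.0149
```

```bash
python3 - <<'E'
from lm import *
for i in range(3):
    st=arm.read_state();im=arm.snapshot("wrist")
print(st["time_s"],st["ee_pos"],st["eef_rot"],st["force"])
cv2.imwrite("pics/w9.png",im); lms("wrist",["holder_floor","gauge_mouth"],st)
c=cam("wrist",st); print(proj(c,[.5258,-.2125,.03]), proj(c,np.array(st["ee_pos"])+[.0016,0,-.06]))
cv2.imwrite("pics/w9c.png",np.clip(cv2.resize(im[150:370,220:420],(545,600),interpolation=cv2.INTER_CUBIC)*1.6,0,255))
E
```

```text
18.0 [ 0.52335342 -0.2097943   0.26257056] [-1.79999358e+02 -1.44212250e-02  9.01530837e+01] [-0.06055085  0.86146224 -2.09528704]
wrist holder_floor 0.7 320.8 194.2 [ 0.5273 -0.2124  0.006 ]
wrist gauge_mouth 0.93 317.4 243.1 [ 0.5231 -0.2776  0.006 ]
(np.float64(319.640437174719), np.float64(198.00205066412636)) (np.float64(318.98369724201115), np.float64(240.77186823058474))[ WARN:0@3.628] global loadsave.cpp:1063 imwrite_ Unsupported depth image for selected encoder is fallbacked to CV_8U.
```

View pics/w9c.png

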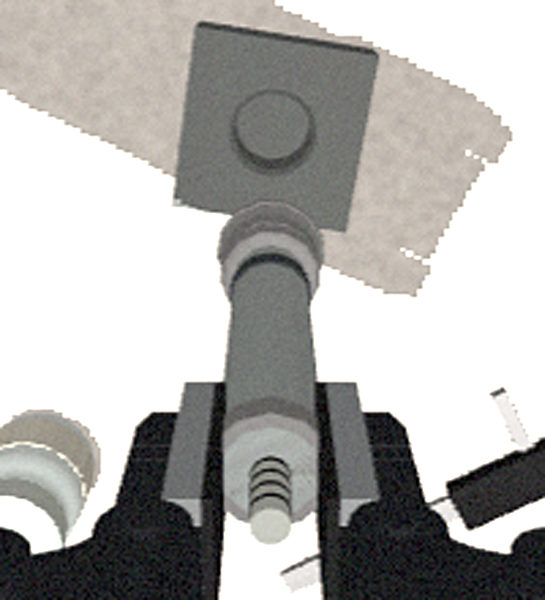

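Emit:
{"method": "drive_tool", "body": {"motion": [{"offset": [-0.27, 0.17, 3], "spin": 0, "claw": 0}, {"offset": [-0.27, 0.17, 7], "spin": 0, "claw": 0}, {"offset": [-0.27, 0.17, 11], "spin": 0, "claw": 0}, {"offset": [-0.27, 0.17, 15], "spin": 0, "claw": 0}, {"offset": [-0.27, 0.17, 16], "spin": 0, "claw": 0}, {"offset": [-0.27, 0.17, 16], "spin": 0, "claw": 0}, {"offset": [-0.27, 0.17, 16], "spin": 0, "claw": 0}, {"offset": [-0.27, 0.17, 16], "spin": 0, "claw": 0}]}}

```text
time_s: 18.95
ee_pos: [0.5263, -0.2142, 0.105]
eef_rot: [179.8, 0.1, 90.1]
force: [-0.8, -0.0, -1.8]
width: 0.0147
```

Emit:
{"method": "drive_tool", "body": {"motion": [{"offset": [0, 0, 0], "spin": 0, "claw": 0}, {"offset": [0, 0, 0], "spin": 0, "claw": 0}, {"offset": [0, 0, 0], "spin": 0, "claw": 0}]}}

```text
time_s: 19.25
ee_pos: [0.5251, -0.2135, 0.1031]
eef_rot: [180.0, 0.0, 90.1]
force: [-0.8, 0.6, -2.0]
width: 0.0146
```

```bash
python3 - <<'E'
from h import *
st=arm.read_state();im=arm.snapshot("wrist");print(st["ee_pos"])
cv2.imwrite("pics/w10.png",im)
c=cam("wrist",st)
# block outline: dark gray block corners prediction for centre check
b=cv2.inRange(im,(0,0,0),(95,95,95))
print("hole px if at .5269,-.2125:",proj(c,[.5269,-.2125,.03]))
g=im.mean(2); 
for r in (150,165,180): print(r,g[r,230:400:5].round().astype(int).tolist())
E
```

```text
[ 0.52507006 -0.21350202  0.10311912]
hole px if at .5269,-.2125: (np.float64(319.2066764145683), np.float64(234.1089168521147))
150 [115, 117, 116, 117, 119, 117, 116, 114, 117, 116, 119, 120, 119, 119, 113, 115, 173, 178, 179, 182, 173, 182, 181, 179, 178, 181, 179, 180, 180, 183, 181, 179, 176, 178]
165 [121, 116, 125, 123, 119, 121, 119, 119, 121, 123, 121, 120, 125, 115, 116, 121, 111, 113, 112, 118, 115, 177, 186, 180, 176, 172, 180, 179, 183, 184, 180, 180, 181, 182]
180 [119, 119, 122, 121, 121, 120, 115, 116, 117, 68, 71, 73, 72, 75, 72, 74, 58, 47, 52, 43, 46, 41, 42, 66, 116, 112, 121, 117, 111, 189, 179, 181, 176, 176]
```

Emit:
{"method": "drive_tool", "body": {"motion": [{"offset": [0.08, 0, 0.6], "spin": 0, "claw": 0}, {"offset": [0.08, 0, 1.2], "spin": 0, "claw": 0}, {"offset": [0.08, 0, 1.8], "spin": 0, "claw": 0}, {"offset": [0.08, 0, 1.8], "spin": 0, "claw": 0}, {"offset": [0.08, 0, 1.8], "spin": 0, "claw": 0}]}}

```text
time_s: 19.8
ee_pos: [0.5246, -0.2126, 0.0842]
eef_rot: [-180.0, 0.0, 90.1]
force: [-0.7, -0.4, -0.3]
width: 0.0146
```

Emit:
{"method": "drive_tool", "body": {"motion": [{"offset": [0, 0, 0.5], "spin": 0, "claw": 0}, {"offset": [0, 0, 1], "spin": 0, "claw": 0}, {"offset": [0, 0, 1.5], "spin": 0, "claw": 0}, {"offset": [0, 0, 1.5], "spin": 0, "claw": 0}]}}

```text
time_s: 20.2
ee_pos: [0.5242, -0.2123, 0.0686]
eef_rot: [-179.9, -0.0, 90.1]
force: [0.3, -0.7, -1.9]
width: 0.0146
```

Emit:
{"method": "drive_tool", "body": {"motion": [{"offset": [0, 0, 0.1], "spin": 0, "claw": 0}, {"offset": [0, 0, 0.2], "spin": 0, "claw": 0}, {"offset": [0, 0, 0.2], "spin": 0, "claw": 0}, {"offset": [0, 0, 0.2], "spin": 0, "claw": 0}]}}

```text
time_s: 20.6
ee_pos: [0.5249, -0.2127, 0.0677]
eef_rot: [180.0, 0.0, 90.1]
force: [0.4, -1.1, -1.3]
width: 0.0144
```

Emit:
{"method": "drive_tool", "body": {"motion": [{"offset": [0, 0, 0.1], "spin": 0, "claw": 0}, {"offset": [0, 0, 0.15], "spin": 0, "claw": 0}, {"offset": [0, 0, 0.15], "spin": 0, "claw": 0}, {"offset": [0, 0, 0.15], "spin": 0, "claw": 0}]}}

```text
time_s: 21.0
ee_pos: [0.5248, -0.2126, 0.0661]
eef_rot: [-180.0, -0.0, 90.1]
force: [-0.5, -0.4, -1.3]
width: 0.0143
```

Emit:
{"method": "drive_tool", "body": {"motion": [{"offset": [0, 0, 0.1], "spin": 0, "claw": 0}, {"offset": [0, 0, 0.1], "spin": 0, "claw": 0}, {"offset": [0, 0, 0.1], "spin": 0, "claw": 0}]}}

```text
time_s: 21.3
ee_pos: [0.5253, -0.2129, 0.0658]
eef_rot: [179.9, 0.0, 90.1]
force: [-1.4, 0.6, 5.7]
width: 0.015
```

Emit:
{"method": "drive_tool", "body": {"motion": [{"offset": [0, 0, -0.05], "spin": 0, "claw": 0.3}, {"offset": [0, 0, -0.05], "spin": 0, "claw": 0.4}, {"offset": [0, 0, -0.05], "spin": 0, "claw": 0.6}, {"offset": [0, 0, -0.05], "spin": 0, "claw": 1}, {"offset": [0, 0, -0.05], "spin": 0, "claw": 1}, {"offset": [0, 0, -0.05], "spin": 0, "claw": 1}, {"offset": [0, 0, -0.05], "spin": 0, "claw": 1}, {"offset": [0, 0, -0.05], "spin": 0, "claw": 1}]}}

```text
time_s: 22.1
ee_pos: [0.5248, -0.2126, 0.0656]
eef_rot: [-180.0, -0.0, 90.1]
force: [-0.2, 0.2, -0.3]
width: 0.0853
```

Emit:
{"method": "drive_tool", "body": {"motion": [{"offset": [0, 0, -2], "spin": 0, "claw": 1}, {"offset": [0, 0, -5], "spin": 0, "claw": 1}, {"offset": [0, 0, -10], "spin": 0, "claw": 1}, {"offset": [0, 0, -15], "spin": 0, "claw": 1}, {"offset": [0, 0, -20], "spin": 0, "claw": 1}, {"offset": [0, 0, -20], "spin": 0, "claw": 1}, {"offset": [0, 0, -20], "spin": 0, "claw": 1}, {"offset": [0, 0, -20], "spin": 0, "claw": 1}]}}

```text
time_s: 22.9
ee_pos: [0.5243, -0.2123, 0.2645]
eef_rot: [-179.9, -0.0, 90.1]
force: [-0.8, 0.3, 0.2]
width: 0.0852
```

```bash
python3 - <<'E'
from lm import *
st=arm.read_state();im=arm.snapshot("wrist");print(st["time_s"],st["ee_pos"],st["force"],st["width"])
cv2.imwrite("pics/w11c.png",cv2.resize(im[140:260,260:380],(600,600),interpolation=cv2.INTER_CUBIC))
lms("wrist",["gauge_center","gauge_mouth","holder_floor"],st)
arm.snapshot("scene");lms("scene",["longbone_mid","vertebra_mid","brush_grip"])
c=cam("wrist",st)
for z in(.116,.119,.132):print(z,proj(c,[.5265,-.2127,z]))
E
```

```text
22.9 [ 0.52433776 -0.21228459  0.26450607] [-0.75768258  0.30748271  0.16036237] 0.08518368326250542
wrist gauge_center 0.93 323.1 205.4 [ 0.5302 -0.2176  0.061 ]
wrist gauge_center 0.43 384.4 334.7 [ 0.6088 -0.3845  0.061 ]
wrist gauge_mouth 0.65 320.9 197.5 [ 0.528  -0.2194  0.006 ]
wrist holder_floor 0.61 319.3 188.7 [ 0.526  -0.2081  0.006 ]
scene longbone_mid 0.9 352.2 209.8 [0.3838 0.0118 0.01  ]
scene vertebra_mid 0.87 322.1 251.0 [0.5201 0.0038 0.01  ]
scene brush_grip 0.88 264.1 291.1 [ 0.6632 -0.0547  0.01  ]
0.116 (np.float64(319.7921073346305), np.float64(212.69763795252123))
0.119 (np.float64(319.79475592433784), np.float64(213.43293933965387))
0.132 (np.float64(319.8067744037063), np.float64(216.76950918528948))
```

```bash
python3 - <<'E'
import cv2,numpy as np
g=cv2.imread("pics/w11c.png").mean(2)[2::10,2::10]  # ~2x sub
a=cv2.resize(cv2.imread("pics/w11c.png"),(120,120),interpolation=cv2.INTER_AREA).mean(2).round().astype(int)
print("cols 306-336, rows 184-228")
for r in range(44,90,1): print(r+140,a[r,44:78:2].tolist())
E
```

```text
cols 306-336, rows 184-228
184 [63, 66, 62, 51, 61, 71, 61, 55, 57, 60, 63, 67, 53, 57, 62, 65, 64]
185 [63, 64, 51, 58, 66, 63, 50, 54, 54, 52, 59, 67, 62, 52, 59, 65, 65]
186 [61, 61, 49, 65, 70, 54, 55, 66, 64, 59, 53, 59, 72, 50, 56, 63, 65]
187 [62, 56, 59, 67, 66, 55, 68, 89, 87, 91, 65, 54, 71, 59, 46, 64, 64]
188 [62, 51, 62, 64, 58, 67, 86, 92, 88, 95, 85, 61, 57, 58, 49, 62, 66]
189 [58, 50, 66, 62, 52, 84, 91, 84, 75, 89, 92, 84, 56, 74, 54, 60, 65]
190 [59, 57, 67, 61, 63, 91, 68, 39, 32, 36, 77, 94, 58, 66, 60, 56, 67]
191 [55, 59, 66, 62, 78, 90, 40, 48, 54, 41, 40, 89, 76, 66, 60, 53, 65]
192 [55, 57, 63, 64, 87, 62, 59, 62, 65, 67, 51, 71, 87, 69, 56, 50, 63]
193 [48, 60, 61, 68, 87, 50, 64, 65, 65, 64, 65, 60, 89, 72, 57, 52, 62]
194 [53, 56, 67, 68, 78, 54, 67, 66, 67, 65, 64, 56, 80, 75, 59, 46, 59]
195 [52, 51, 66, 75, 59, 61, 62, 65, 65, 65, 63, 64, 85, 74, 55, 47, 65]
196 [55, 46, 62, 74, 65, 63, 60, 65, 66, 67, 65, 66, 78, 75, 49, 49, 61]
197 [56, 37, 64, 74, 63, 64, 62, 65, 62, 64, 66, 61, 80, 68, 44, 49, 62]
198 [53, 41, 59, 76, 68, 62, 65, 63, 65, 62, 67, 61
[... 1645 characters left out ...]
98, 87, 69, 64, 66, 65, 63]
221 [60, 63, 63, 63, 63, 81, 87, 88, 94, 95, 89, 78, 67, 64, 62, 64, 62]
222 [63, 62, 60, 61, 63, 65, 83, 88, 88, 89, 86, 67, 64, 67, 62, 65, 65]
223 [65, 63, 65, 64, 67, 63, 61, 74, 97, 74, 67, 64, 66, 64, 63, 61, 68]
224 [62, 64, 64, 66, 64, 67, 62, 62, 71, 64, 60, 62, 65, 64, 61, 63, 67]
225 [63, 60, 61, 63, 67, 65, 61, 61, 63, 65, 60, 65, 64, 61, 65, 64, 65]
226 [89, 61, 65, 61, 62, 62, 63, 64, 63, 65, 63, 63, 63, 66, 63, 60, 60]
227 [162, 165, 145, 78, 68, 63, 63, 60, 61, 63, 65, 64, 62, 65, 64, 63, 62]
228 [166, 171, 172, 132, 107, 92, 88, 76, 65, 63, 66, 64, 61, 62, 64, 65, 62]
229 [164, 166, 167, 169, 137, 110, 109, 103, 99, 88, 76, 65, 65, 63, 65, 65, 63]
```

```bash
python3 -c "
from workcell import arm
print(arm.hand_in())"
```

```text
the job is handed in; nothing more can be done
None
```

The gauge was pressed over the valve, stood back in its holder with the rod out, and the job is handed in. No verdict was reported.

- **Press:** I felt for the stem and met it with the gauge's mouth about 0.11 m above the table. I then raised the push in small steps and held it for 1.2 s. The wrist read 14.9 N at the end, which is about 16 N of contact once the gauge's weight is allowed for. The highest force I read was well under 25 N. The rod came out about 13 mm, measured in the wrist image.
- **Return:** The gauge touched the holder floor at the same tool height as when I gripped it, to within 0.1 mm. I then opened the fingers and lifted clear.
- **Last checks:** In the wrist image the gauge's rim and rod tip are within about 1 px of where an upright gauge, fully home with the rod out, should be. The robot touches nothing, and the job finished at about 23 s of the 64 s allowed.
- **Bystanders:** I rechecked only the long bone, vertebra and brush in the scene camera, and they are within about 8 mm of their first readings. The jar, bowl and calliper were not rechecked.
- **Disagreements:**
  - The trained networks' final points for the gauge and holder differ from my own measurements by 5 to 7 mm, so I relied on the pixel measurements.
  - The wrist camera showed a steady offset of about 1.6 mm, which I corrected for.
  - The gripper reads about 14.7 mm on the 18 mm barrel.
- **Picture limit:** I hit the 12-picture limit (planned for about 8), so the final image was checked by pixel values, not viewed.

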